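Open both doors of the parts cabinet that lies on its back

TASK

Open up the steel cabinet that lies on its back on the bench: turn the T-handle a quarter turn clockwise to unlatch the right-hand door (as the robot sees it), and swing that door right over until it leans well back past upright and stays. With its cover strip out of the way, get under the bare edge of the left-hand door, which has no handle, and swing that one over well past upright too. Leave the parts in the cabinet and around it where they lie, and let go of everything.

Things in the scene. Friction and masses are not known exactly. Their poses are not given: they have to be found in the camera images.
- cabinet: Teal steel wall cabinet lying on its back, doors up, fixed on the bench: 300 mm along its x, 426 along y, open box 115 high, walls and floor 5. Origin: centre of its underside; x points away from the robot (give or take its yaw), y left, z up. Two doors lie on its rim, hinged along the outer sides (lines along cabinet x, y = -213 and +213) and meeting over the middle line y = 0.
- latch (a joint): T-handle on the right-hand door (cabinet x -20, y -55 mm). In rad: about 0 latched, bar along the cabinet's x (the hinge direction); grows as it is turned clockwise seen from above, to 1.57, bar across. The door is free from about 1.0 on. It turns stiffly (0.07 N m) and stays where left.
- handle (a point): Middle of the T-handle's bar, on its turning axis: a steel bar 72 mm long, 14 wide, 16 high, its mid height 28 mm above the door's face (159 mm above the bench with the door shut), on a 16 mm round stem. x runs along the bar, z away from the door's face (up while shut).
- right_door (a joint): The latched door on the -y half, 212 mm from hinge to edge, 300 long, 14.5 thick, 0.4 kg with handle. In rad: 0 shut (flat), 1.57 upright, stop at 2.4. Stiff hinge (0.12 N m): stays where left from about 1.35 to 1.8, below may fall shut, above may fall on to its stop. A strip 32 mm wide, 3.5 thick on its free edge overlaps the left-hand door by 16 mm and holds that shut.
- left_door (a joint): The overlapped door, on the cabinet's left (+y) half, no handle and no latch; 212 mm from hinge to edge, 300 long, 13.5 thick, 0.3 kg, underside 116 mm above the bench. Values, stop and hinge stiffness as for right_door; being lighter it stays where left from about 1.25 to 1.9 rad. It can be lifted by its free edge once the right-hand door is open.
- right_hinge (a point): Middle of the right-hand door's hinge line, 115.5 mm above the bench, cabinet y = -213 mm; does not move.
- left_hinge (a point): Middle of the left-hand door's hinge line, 115.5 mm above the bench, cabinet y = +213 mm; does not move.
- left_edge (a point): Middle of the lower (inner) corner of the left-hand door's free edge; moves with the door. Shut, it is at cabinet x 0, y +1 mm, 116 mm above the bench.
- clutch_disc: Clutch disc lying on the cabinet floor under the left-hand door, 144 mm across, hub up to 33 mm. Origin: centre of its underside.
- carton: Cardboard carton 70 x 100 x 45 mm on the cabinet floor under the right-hand door. Origin: centre of its underside.
- oil_filter: White oil filter, a can 72 mm across and 70 mm high, standing in the cabinet beyond the shelf. Origin: centre of its underside.
- starter_motor: Starter motor lying on the bench to the left, about 200 mm long, 84 mm high. Origin: on the bench below the middle of its motor.
- brake_drum: Brake drum on the bench to the right, 196 mm across, 56 mm high. Origin: centre of its underside.
- headlamp: Headlamp lying glass down on the bench to the far left, 180 mm across, 70 mm high. Origin: centre of its underside.
- spanner: Steel spanner 190 mm long, lying flat on the bench to the near left. Origin: its middle, underneath.
- spray_tin: Spray tin 66 mm across and about 130 mm high, standing on the bench to the near right. Origin: centre of its underside.
- shelf_lip (a point): Middle of the free edge of the folded lip of the shelf standing across the cabinet: cabinet x +15 mm, y 0, 107 mm above the bench; lip and shelf fill x = +15 to +32 mm up to that height. From x = -145 to +15 mm the space under the doors is open down to the parts on the floor, none higher than 50 mm there.

How it is judged:
By the outcome, as a careful person would: the job done as asked, in the order asked, and still so for the second after the job is handed in, with the robot touching nothing.
It also fails if it takes over 72 s, if anything falls off the work surface, if the arm or the gripper's body presses on something with over 40 N, if the wrist force passes 120 N, or if a joint passes its speed limit or range.

ROBOT

A 6-joint arm with a two-finger parallel gripper is mounted at the origin on the work surface. World frame = base frame: x ahead of the robot, y to its left, z up, the work surface at z = 0. Lengths are in mm, angles in rad, forces in N, time in s.
With the tool pointing down it reaches from about 425 to 950 mm from the base axis. Payload 14.7 kg.
Tool frame: the origin (TCP) lies on the centre line of the jaws, within the pads' length; the fingertips stand 17 mm ahead of it and the grasp point (between the pads) lies 2 mm behind it; x points along the fingers, y is the direction in which the jaws open and shut, and the axes are right-handed (so a half turn about x gives the same grasp; the last joint's range is limited). The gripper opens to 85 mm and grips with 20 to 120 N. Pads are 22 mm wide; open, the fingers measure 114 mm over their backs; the gripper's body (76 mm by 85 mm) begins 54 mm behind the grasp point. The pads swing forward as they close: fully open they stand 13 mm farther back than shut.
Start: joints at [-1.214, 0.48, 1.596, -0, 1.065, -0.047], TCP at [255.41, -597.711, 248.297] pointing down, gripper open.
Joint ranges: [-2.75, 2.75], [-0.82, 2.05], [0.23, 2.67], [-1.56, 4.7], [0.09, 2.69], [-2.92, 2.92]. Speed limits (rad/s): [1.89, 1.89, 2.39, 3.01, 3.01, 3.01].

INTERFACE

Orientations are given as [roll, pitch, yaw] about the fixed x, y, z axes, in that order (R = Rz(yaw) Ry(pitch) Rx(roll)).
In Python, from station import manip gives the robot as it stands. The module is installed in compiled form; this text tells all that it offers.
- The arm moves only by the tool arm_command, never from a script. Its argument "steps" is a list of rows, each a list of 7 numbers: the shift along the tool's x, y, z in mm, then the turn, a rotation vector about the tool's x, y, z in rad, then the opening, from 0 (shut) to 1 (fully open). In form: [[dx, dy, dz, ax, ay, az, claw], ...]. A call has 1 to 12 rows; each row shifts and turns the pose as measured when the row begins, along the tool's axes as they then stand; what a row does not reach is not made up. A row lasts 1/10 s, in which the tool goes at most 50 mm and 8.59 degrees, less where a joint would pass 70% of its speed; a pose out of reach is approached as far as the arm can. A call is refused whole if a number of a shift passes 50 or a number of a turn 0.15, either way. A call with a gripper value outside its range is refused whole. The fingers move at their own pace and stop on an object; "force" is the grip in N (left out, the last holds). Time passes only in rows, so rows that do not move let the fingers close. It gives the time, the measured TCP pose, the force and the opening at its end, in the units of the state.
- manip.read_state(): the state, without advancing time (a new reading comes with each control period).
- manip.snapshot(name): name is "side" or "top" or "wrist"; returns the picture (420x560x3 uint8, red, green, blue); there is no depth.
- manip.get_calibration(name): a dict with "camera_matrix" (3x3 intrinsics, pixels), "R" (3x3) and "t" (3): a world point X has camera coordinates R X + t; the wrist camera has in their place "hand_eye" (4x4, takes a point from camera to tool coordinates, whose origin is the TCP and whose axes are the tool frame's). Camera axes: x right, y down, z forward; pixel columns grow to the right and rows downward; lengths in mm; the calibration is good to about 2 mm. A picture is of the moment at which its call begins: read the wrist's pose just before it. get_calibration takes no time and is no camera call.
- manip.hand_in(): hands the job in, once; it reports no verdict.
The state is a dict: "time": time; "qpos": joint angles; "joint_velocities": joint speeds; "effort": joint torques, N m; "tool_pos": TCP position; "ee_rot": TCP orientation; "force": force on the tool from outside, world axes, zero at the start; "wrist_torque": the same for the moment, N m; "gripper_width": finger opening in mm.
Only numpy, scipy, OpenCV 4.12 (cv2) and the standard library are available. Lean on these libraries where they do the work, as an engineer would, in place of code of your own. Each camera call takes 0.05 s, during which the arm holds its last target. There are 200 camera calls.

## Working session

There is one attempt and no reset: what is moved stays moved. The work goes in short steps, Python scripts to look and compute and a tool call to move; the robot and the scene stay as the last step left them, time stands still between calls to the robot, and variables do not carry over. Pictures are saved under pics/ and viewed, about 8 in all and at most 12, crops included, and the job is handed in when it is done.

Besides the shell and the picture viewer there is one more tool, called after "Request:" by a JSON object that holds its "name" and its "arguments". arm_command: Moves the arm, as the interface text tells. Its arguments: {"type":"object","properties":{"steps":{"type":"array"},"force":{"type":"number"}},"required":["steps"]}

```bash
mkdir -p pics; cat > h.py <<'E'
from station import manip
import cv2, numpy as np
def snap(n,f):
    im=manip.snapshot(n); cv2.imwrite('pics/'+f,cv2.cvtColor(im,cv2.COLOR_RGB2BGR)); return im
E
python3 - <<'E'
from h import *
a=snap('top','a.png');b=snap('side','b.png')
cv2.imwrite('pics/ab.png',cv2.cvtColor(cv2.resize(np.vstack([a,b]),None,fx=.714,fy=.714),cv2.COLOR_RGB2BGR))
print(manip.read_state())
for n in('top','side','wrist'): print(n,manip.get_calibration(n))
E
```

```text
{'time': 0.1, 'qpos': array([-1.21361109e+00,  4.80744662e-01,  1.59678326e+00, -3.58062955e-07,
        1.06509376e+00, -4.65543210e-02]), 'joint_velocities': array([-0.00075519, -0.00073038, -0.00137367, -0.00039886, -0.00032386,
        0.00115362]), 'effort': array([ 8.60518758e-04, -9.52253866e+01, -4.31045401e+01, -9.93861659e-05,
        5.13411171e-03, -2.94818983e-05]), 'tool_pos': array([ 255.28972058, -597.40884044,  247.76271962]), 'ee_rot': array([-1.61704641,  1.5697673 ,  1.92828598]), 'force': array([-0.42946171, -0.11392354, -0.19576885]), 'wrist_torque': array([ 0.01047811, -0.01190215, -0.00631504]), 'gripper_width': 85.52364266880873}
top {'camera_matrix': array([[515.23814593,   0.        , 275.4882053 ],
       [  0.        , 515.23814593, 204.92093716],
       [  0.        ,   0.        ,   1.        ]]), 'R': array([[-0.00601389, -0.99993775,  0.00939843],
       [-0.99877707,  0.00554514, -0.04912863],
       [ 0.04907346, -0.00968239, -0.99874824]]), 't': array([ -13.15134957,  501.49434079, 1697.94558418])}
side {'camera_matrix': array([[504.06139001,   0. 
[... 170 characters left out ...]
02001603],
       [-0.61813824, -0.10105686, -0.77954642],
       [ 0.76378401,  0.15724904, -0.62602455]]), 't': array([ -79.50855243,  406.79892151, 1259.80941099])}
wrist {'camera_matrix': array([[303.37982581,   0.        , 283.08049203],
       [  0.        , 303.37982581, 213.67537347],
       [  0.        ,   0.        ,   1.        ]]), 'hand_eye': array([[ 8.54198718e-04, -2.78759282e-01,  9.60360627e-01,
        -1.25480930e+02],
       [ 9.99999468e-01, -3.16608803e-04, -9.81356253e-04,
        -3.21797309e-01],
       [ 5.77620793e-04,  9.60360954e-01,  2.78758863e-01,
        -7.09804652e+01],
       [ 0.00000000e+00,  0.00000000e+00,  0.00000000e+00,
         1.00000000e+00]])}
```

View pics/a.png

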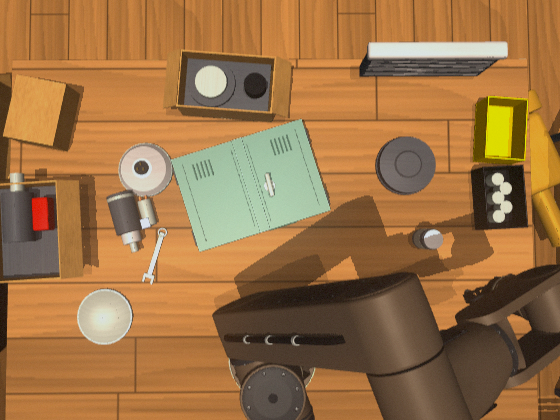

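View pics/b.png

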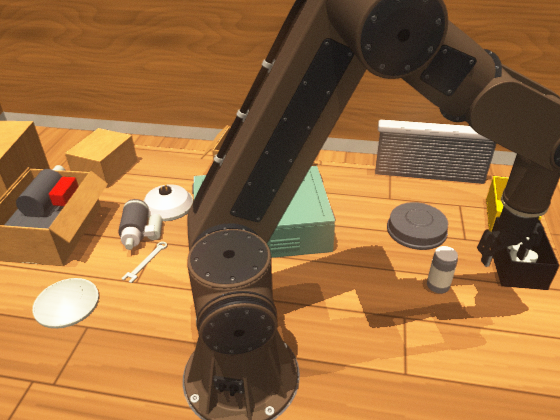

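Top view: cabinet corners are at about (172,160), (302,120), (330,209) and (202,250), with the T-handle at (269,184) and its bar along cabinet x. The side view shows the cabinet clear, with the arm off to the right.

```bash
cat >> h.py <<'E'
from scipy.spatial.transform import Rotation as Ro
def toworld(n,uv,z,st=None):
    c=manip.get_calibration(n); K=c['camera_matrix']
    d=np.linalg.solve(K,np.array([uv[0],uv[1],1.]))
    if n=='wrist':
        T=np.eye(4);T[:3,:3]=Ro.from_euler('xyz',st['ee_rot']).as_matrix();T[:3,3]=st['tool_pos'];T=T@c['hand_eye']
        o=T[:3,3];d=T[:3,:3]@d
    else: o=-c['R'].T@c['t'];d=c['R'].T@d
    return o+d*(z-o[2])/d[2]
def toimg(n,X,st=None):
    c=manip.get_calibration(n)
    if n=='wrist':
        T=np.eye(4);T[:3,:3]=Ro.from_euler('xyz',st['ee_rot']).as_matrix();T[:3,3]=st['tool_pos'];T=np.linalg.inv(T@c['hand_eye'])
        p=T[:3,:3]@X+T[:3,3]
    else: p=c['R']@X+c['t']
    p=c['camera_matrix']@p; return p[:2]/p[2]
E
python3 - <<'E'
from h import *
a=cv2.imread('pics/a.png'); h=cv2.cvtColor(a,cv2.COLOR_BGR2HSV)
m=cv2.inRange(h,(60,30,60),(100,255,255)); m=cv2.morphologyEx(m,cv2.MORPH_CLOSE,np.ones((15,15)))
c=max(cv2.findContours(m,0,2)[0],key=cv2.contourArea)
r=cv2.minAreaRect(c); print(r); q=cv2.boxPoints(r); print(q)
W=np.array([toworld('top',p,130) for p in q]); print(W.round(1), W.mean(0))
print([np.linalg.norm(W[i]-W[i-1]) for i in range(4)])
print('handle',toworld('top',(269,184),163))
ap=cv2.approxPolyDP(c,6,True)[:,0]; print(ap.tolist(),[toworld('top',p,130).round().tolist() for p in ap])
E
```

```text
((250.35926818847656, 185.14022827148438), (96.14886474609375, 136.87396240234375), 72.51200103759766)
[[170.6388  159.85352]
 [301.18643 118.72208]
 [330.07974 210.42694]
 [199.5321  251.55838]]
[[ 637.2  309.1  130. ]
 [ 764.3  -96.7  130. ]
 [ 477.6 -183.6  130. ]
 [ 353.4  219.4  130. ]] [558.15052267  62.04892144 130.        ]
[np.float64(297.64837368600047), np.float64(425.201523404884), np.float64(299.5382063854023), np.float64(421.71111547867116)]
handle [557.637538     4.70292301 163.        ]
[[301, 120], [171, 160], [194, 234], [195, 224], [212, 224], [213, 237], [214, 228], [229, 228], [239, 238], [329, 207]] [[760.0, -96.0, 130.0], [637.0, 308.0, 130.0], [407.0, 236.0, 130.0], [438.0, 233.0, 130.0], [438.0, 181.0, 130.0], [398.0, 178.0, 130.0], [425.0, 175.0, 130.0], [425.0, 129.0, 130.0], [394.0, 98.0, 130.0], [488.0, -180.0, 130.0]]
```

```bash
cat >> h.py <<'E'
C=np.array([558.,62.]); YAW=0.30
def cab(x,y,z):
    c,s=np.cos(YAW),np.sin(YAW); return np.array([C[0]+c*x-s*y,C[1]+s*x+c*y,z])
def cabR(cols): # tool axes in cabinet coords as columns x,y,z
    return Ro.from_euler('z',YAW)*Ro.from_matrix(np.array(cols,float).T)
def down(a): # tool down, tool y at angle a from cabinet x (ccw)
    y=np.array([np.cos(a),np.sin(a),0]);x=np.array([0,0,-1.]);return cabR([x,y,np.cross(x,y)])
def plan(wps,claw,pos=None,R=None,mm=40,ra=.14):
    st=manip.read_state(); p=st['tool_pos'] if pos is None else pos
    R=Ro.from_euler('xyz',st['ee_rot']) if R is None else R
    for (tp,tR) in wps:
        tR=R if tR is None else tR
        rv=(R.inv()*tR).as_rotvec(); n=int(max(1,np.ceil(np.linalg.norm(tp-p)/mm),np.ceil(np.linalg.norm(rv)/ra)))
        dp=(tp-p)/n
        for i in range(n):
            l=R.inv().apply(dp); r=rv/n
            print('[%s,%s,%g],'%(','.join('%g'%round(v,1) for v in l),','.join('%g'%round(v,3) for v in r),claw)); R=R*Ro.from_rotvec(r)
        p=np.array(tp);R=tR; print()
def stat():
    st=manip.read_state(); R=Ro.from_euler('xyz',st['ee_rot']).as_matrix(); c,s=np.cos(YAW),np.sin(YAW)
    B=np.array([[c,s,0],[-s,c,0],[0,0,1]])
    print('t',round(st['time'],2),'pos',st['tool_pos'].round(1),'cab',(B@(st['tool_pos']-[*C,0])).round(1),'F',st['force'].round(1),'w',round(st['gripper_width'],1),'q',st['qpos'].round(2)); print('toolaxes in cab:',(B@R).T.round(2).tolist()); return st
E
python3 - <<'E'
from h import *
stat()
for a in (np.pi/2,-np.pi/2):
  plan([(cab(-20,-55,250),down(a))],1)
E
```

```text
t 0.1 pos [ 255.3 -597.4  247.8] cab [-484.1 -540.5  247.8] F [-0.4 -0.1 -0.2] w 85.5 q [-1.21  0.48  1.6  -0.    1.07 -0.05]
toolaxes in cab: [[-0.0, 0.0, -1.0], [0.1, -0.99, -0.0], [-0.99, -0.1, -0.0]]
[-0.1,-19.8,-23.3,-0.138,-0,0,1],
[-0.1,-16.4,-25.8,-0.138,-0,0,1],
[-0.1,-12.7,-27.8,-0.138,-0,0,1],
[-0.1,-8.7,-29.3,-0.138,-0,0,1],
[-0.1,-4.6,-30.2,-0.138,-0,0,1],
[-0.1,-0.4,-30.5,-0.138,-0,0,1],
[-0.1,3.8,-30.3,-0.138,-0,0,1],
[-0.1,7.9,-29.5,-0.138,-0,0,1],
[-0.1,11.9,-28.1,-0.138,-0,0,1],
[-0.1,15.7,-26.2,-0.138,-0,0,1],
[-0.1,19.1,-23.8,-0.138,-0,0,1],
[-0.1,22.2,-20.9,-0.138,-0,0,1],
[-0.1,24.9,-17.7,-0.138,-0,0,1],
[-0.1,27.1,-14.1,-0.138,-0,0,1],
[-0.1,28.8,-10.2,-0.138,-0,0,1],
[-0.1,29.9,-6.2,-0.138,-0,0,1],
[-0.1,30.5,-2,-0.138,-0,0,1],
[-0.1,30.4,2.2,-0.138,-0,0,1],
[-0.1,29.9,6.4,-0.138,-0,0,1],
[-0.1,28.7,10.4,-0.138,-0,0,1],
[-0.1,27,14.3,-0.138,-0,0,1],
[-0.1,24.8,17.9,-0.138,-0,0,1],

[-0.1,-25.6,-30.1,0.006,0,0,1],
[-0.1,-25.8,-30,0.006,0,0,1],
[-0.1,-25.9,-29.8,0.006,0,0,1],
[-0.1,-26.1,-29.6,0.006,0,0,1],
[-0.1,-26.3,-29.5,0.006,0,0,1],
[-0.1,-26.5,-29.3,0.006,0,0,1],
[-0.1,-26.7,-29.2,0.006,0,0,1],
[-0.1,-26.8,-29,0.006,0,0,1],
[-0.1,-27,-28.8,0.006,0,0,1],
[-0.1,-27.2,-28.7,0.006,0,0,1],
[-0.1,-27.4,-28.5,0.006,0,0,1],
[-0.1,-27.5,-28.3,0.006,0,0,1],
[-0.1,-27.7,-28.2,0.006,0,0,1],
[-0.1,-27.9,-28,0.006,0,0,1],
[-0.1,-28.1,-27.8,0.006,0,0,1],
[-0.1,-28.2,-27.6,0.006,0,0,1],
[-0.1,-28.4,-27.5,0.006,0,0,1],
```

Request:
{"name": "arm_command", "arguments": {"steps": [[0,-20,-23,-0.138,0,0,1],[0,-16,-26,-0.138,0,0,1],[0,-13,-28,-0.138,0,0,1],[0,-9,-29,-0.138,0,0,1],[0,-5,-30,-0.138,0,0,1],[0,0,-30,-0.138,0,0,1],[0,4,-30,-0.138,0,0,1],[0,8,-29,-0.138,0,0,1],[0,12,-28,-0.138,0,0,1],[0,16,-26,-0.138,0,0,1],[0,19,-24,-0.138,0,0,1]]}}

```text
time: 1.2
tool_pos: [399.9, -285.3, 244.8]
ee_rot: [-2.906, 1.565, 2.211]
force: [0.3, -0.1, 0.6]
gripper_width: 85.1
```

```bash
python3 - <<'E'
from h import *
stat()
plan([(cab(-20,-55,250),down(np.pi/2))],1)
E
```

```text
t 1.2 pos [ 399.9 -285.3  244.8] cab [-253.6 -285.1  244.8] F [ 0.3 -0.1  0.6] w 85.1 q [-0.68  0.27  1.95  0.    0.93 -1.09]
toolaxes in cab: [[-0.0, 0.01, -1.0], [0.99, 0.1, -0.0], [0.1, -0.99, -0.01]]
[-0.4,23.3,-18.6,-0.133,-0,-0,1],
[-0.4,25.6,-15.3,-0.133,-0,-0,1],
[-0.4,27.4,-11.8,-0.133,-0,-0,1],
[-0.4,28.7,-8.1,-0.133,-0,-0,1],
[-0.5,29.5,-4.2,-0.133,-0,-0,1],
[-0.5,29.8,-0.2,-0.133,-0,-0,1],
[-0.5,29.6,3.8,-0.133,-0,-0,1],
[-0.5,28.8,7.7,-0.133,-0,-0,1],
[-0.5,27.5,11.4,-0.133,-0,-0,1],
[-0.5,25.8,15,-0.133,-0,-0,1],
[-0.5,23.6,18.3,-0.133,-0,-0,1],
```

Request:
{"name": "arm_command", "arguments": {"steps": [[-0.5,23,-19,-0.133,0,0,1],[-0.5,26,-15,-0.133,0,0,1],[-0.5,27,-12,-0.133,0,0,1],[-0.5,29,-8,-0.133,0,0,1],[-0.5,29,-4,-0.133,0,0,1],[-0.5,30,0,-0.133,0,0,1],[-0.5,30,4,-0.133,0,0,1],[-0.5,29,8,-0.133,0,0,1],[-0.5,27,11,-0.133,0,0,1],[-0.5,26,15,-0.133,0,0,1],[-0.5,24,18,-0.133,0,0,1],[0,0,0,0,0,0,1]]}}

```text
time: 2.4
tool_pos: [551.1, 24.9, 249.4]
ee_rot: [2.03, 1.562, 2.397]
force: [0.5, -1.5, 0.2]
gripper_width: 85.0
```

```bash
python3 - <<'E'
from h import *
st=stat()
snap('wrist','c.png')
print(toimg('wrist',cab(-20,-55,159),st),toimg('wrist',cab(-20,-55,167),st))
for y in(-16,16): print(y,[toimg('wrist',cab(x,y,131),st).round() for x in(-150,150)])
plan([(cab(-20,-55,250),down(np.pi/2))],1)
E
```

```text
t 2.4 pos [551.1  24.9 249.4] cab [-17.6 -33.4 249.4] F [ 0.5 -1.5  0.2] w 85.0 q [-0.01  0.35  1.82  0.01  0.99 -1.96]
toolaxes in cab: [[-0.0, 0.01, -1.0], [-0.07, 1.0, 0.01], [1.0, 0.07, -0.0]]
[252.66610446 219.52963316] [251.69631185 222.79845981]
-16 [array([317.,  39.]), array([288., 377.])]
16 [array([361.,  42.]), array([320., 379.])]
[-0.9,-20.6,-2.6,0.063,-0.005,-0.008,1],
```

View pics/c.png

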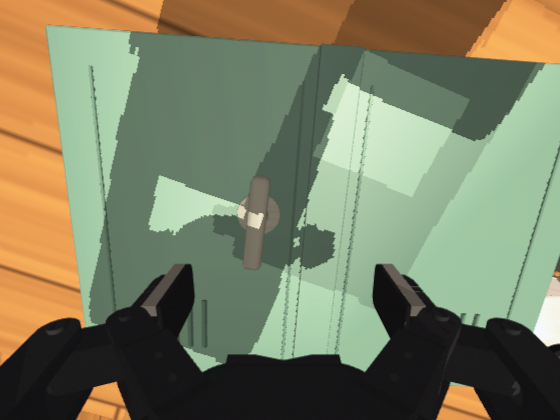

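Wrist view: the bar runs from (260,178) to (252,268), centre about (257,221). Prediction was (252,222), so the cabinet sits about 2.5 mm further along +y. I'll correct for that and descend.

```bash
sed -i 's/^C=.*/C=np.array([557.3,64.4]); YAW=0.30/;s/C=np.array(\[557.3,64.4\]); YAW=0.30; YAW=0.30/&/' h.py; sed -i 's/YAW=0.30; YAW=0.30/YAW=0.30/' h.py; grep -n ^C= h.py; python3 - <<'E'
from h import *
plan([(cab(-20,-55,225),down(np.pi/2)),(cab(-20,-55,157),None)],1,mm=20)
E
```

```text
21:C=np.array([557.3,64.4]); YAW=0.30
[12,-9.1,-1.1,0.031,-0.003,-0.004,1],
[12.1,-9.1,-0.9,0.031,-0.003,-0.004,1],

[17,0,0,0,0,0,1],
[17,0,0,0,0,0,1],
[17,0,0,0,0,0,1],
[17,0,0,0,0,0,1],
```

Request:
{"name": "arm_command", "arguments": {"steps": [[12,-9,-1,0.031,-0.003,-0.004,1],[12,-9,-1,0.031,-0.003,-0.004,1],[17,-1,0,0,0,0,1],[17,0,0,0,0,0,1],[10,0,0,0,0,0,1],[0,0,0,0,0,0,1]]}}

```text
time: 3.05
tool_pos: [552.4, 1.0, 178.5]
ee_rot: [-2.684, 1.569, -2.397]
force: [0.3, 0.0, 0.1]
gripper_width: 85.4
```

```bash
python3 - <<'E'
from h import *
stat()
plan([(cab(-20,-55,157),down(np.pi/2))],1,mm=20)
E
```

```text
t 3.05 pos [552.4   1.  178.5] cab [-23.4 -59.1 178.5] F [0.3 0.  0.1] w 85.4 q [-0.05  0.43  1.89 -0.    0.82 -1.91]
toolaxes in cab: [[-0.0, -0.0, -1.0], [0.01, 1.0, -0.0], [1.0, -0.01, -0.0]]
[10.7,2.1,1.7,-0.006,-0.001,0,1],
[10.7,2.1,1.7,-0.006,-0.001,0,1],
```

Request:
{"name": "arm_command", "arguments": {"steps": [[11,2,2,-0.006,0,0,1],[11,2,2,0,0,0,1],[0,0,0,0,0,0,0.3],[0,0,0,0,0,0,0.1],[0,0,0,0,0,0,0],[0,0,0,0,0,0,0],[0,0,0,0,0,0,0],[0,0,0,0,0,0,0]], "force": 25}}

```text
time: 3.85
tool_pos: [556.3, 6.0, 156.7]
ee_rot: [-1.1, 1.569, -0.808]
force: [-0.2, -0.9, -4.2]
gripper_width: 14.6
```

```bash
python3 - <<'E'
from h import *
stat()
E
```

```text
t 3.85 pos [556.3   6.  156.7] cab [-18.3 -55.5 156.7] F [-0.2 -0.9 -4.2] w 14.6 q [-0.04  0.46  1.9  -0.    0.77 -1.9 ]
toolaxes in cab: [[0.0, -0.0, -1.0], [0.01, 1.0, -0.0], [1.0, -0.01, 0.0]]
```

Request:
{"name": "arm_command", "arguments": {"steps": [[0,0,0,0.14,0,0,0],[0,0,0,0.14,0,0,0],[0,0,0,0.14,0,0,0],[0,0,0,0.14,0,0,0],[0,0,0,0.14,0,0,0],[0,0,0,0.14,0,0,0],[0,0,0,0.14,0,0,0],[0,0,0,0.14,0,0,0],[0,0,0,0.14,0,0,0],[0,0,0,0.14,0,0,0],[0,0,0,0.12,0,0,0],[0,0,0,0,0,0,0]]}}

```text
time: 5.05
tool_pos: [557.0, 7.8, 156.7]
ee_rot: [1.589, 1.567, 0.298]
force: [0.1, 2.5, -2.9]
gripper_width: 14.5
```

```bash
python3 - <<'E'
from h import *
st=stat(); print(st['wrist_torque'])
E
```

```text
t 5.05 pos [557.    7.8 156.7] cab [-17.1 -54.  156.7] F [ 0.1  2.5 -2.9] w 14.5 q [-0.04  0.46  1.9   0.    0.77 -0.32]
toolaxes in cab: [[0.0, -0.0, -1.0], [1.0, -0.02, 0.0], [-0.02, -1.0, -0.0]]
[0.38310501 0.07879268 0.05528452]
```

```bash
cat >> h.py <<'E'
def tilt(p): # tool from down (y=+cabx) rotated by p about cab x
    return cabR([[0,np.sin(p),-np.cos(p)],[1,0,0],[0,-np.cos(p),-np.sin(p)]])
def arc(th,x=-18,ry=159,rz=41.2):
    c,s=np.cos(th),np.sin(th); return cab(x,-213+ry*c-rz*s,115.5+ry*s+rz*c)
E
python3 - <<'E'
from h import *
plan([(arc(t),tilt(.6*t)) for t in np.arange(.09,1.55,.09)],0)
E
```

```text
[-14.1,-0.8,4.4,-0.02,0.054,-0.004,0],

[-14,0,4.9,0,0.054,0,0],

[-13.8,-0,5.4,0,0.054,0,0],

[-13.6,-0,5.8,0,0.054,-0,0],

[-13.4,0,6.3,-0,0.054,0,0],

[-13.1,-0,6.8,0,0.054,-0,0],

[-12.9,0,7.3,0,0.054,-0,0],

[-12.6,-0,7.7,-0,0.054,0,0],

[-12.3,-0,8.2,0,0.054,-0,0],

[-12,-0,8.6,0,0.054,0,0],

[-11.7,0,9,0,0.054,0,0],

[-11.4,0,9.5,0,0.054,0,0],

[-11,0,9.9,-0,0.054,-0,0],

[-10.6,-0,10.3,0,0.054,0,0],

[-10.3,-0,10.6,-0,0.054,-0,0],

[-9.9,0,11,0,0.054,0,0],

[-9.5,-0,11.3,-0,0.054,-0,0],
```

Request:
{"name": "arm_command", "arguments": {"steps": [[-14,0,4.5,-0.02,0.054,0,0],[-14,0,5,0,0.054,0,0],[-14,0,5.5,0,0.054,0,0],[-13.5,0,6,0,0.054,0,0],[-13.5,0,6.5,0,0.054,0,0],[-13,0,7,0,0.054,0,0],[-13,0,7.5,0,0.054,0,0],[-12.5,0,8,0,0.054,0,0]]}}

```text
time: 5.85
tool_pos: [576.9, -56.4, 253.9]
ee_rot: [3.114, 1.121, 1.875]
force: [0.4, 0.3, -7.3]
gripper_width: 14.7
```

```bash
python3 - <<'E'
from h import *
st=stat()
p=st['tool_pos'];c,s=np.cos(YAW),np.sin(YAW);y=-s*(p[0]-C[0])+c*(p[1]-C[1])
a=np.arctan2(p[2]-115.5,y+213);th=a-np.arctan2(41.2,159);print('th',th,'r',np.hypot(p[2]-115.5,y+213))
plan([(arc(t),tilt(.6*t)) for t in np.arange(th+.09,1.55,.09)],0)
E
```

```text
t 5.85 pos [576.9 -56.4 253.9] cab [ -17.  -121.2  253.9] F [ 0.4  0.3 -7.3] w 14.7 q [-0.36  0.52  1.61  0.36  1.32 -0.84]
toolaxes in cab: [[-0.0, 0.43, -0.9], [1.0, 0.03, 0.01], [0.03, -0.9, -0.43]]
th 0.7317315787152225 r 166.11119794956716
[-11.4,-1.4,9.7,0.031,0.043,0.002,0],

[-12,-0,8.7,0,0.054,0,0],

[-11.6,-0,9.1,-0,0.054,-0,0],

[-11.3,0,9.5,0,0.054,0,0],

[-11,-0,9.9,-0,0.054,0,0],

[-10.6,-0,10.3,0,0.054,0,0],

[-10.2,0,10.7,0,0.054,-0,0],

[-9.8,-0,11,-0,0.054,-0,0],

[-9.4,0,11.4,0,0.054,0,0],
```

Request:
{"name": "arm_command", "arguments": {"steps": [[-11.5,-1,9.5,0.03,0.045,0,0],[-12,0,8.5,0,0.054,0,0],[-11.5,0,9,0,0.054,0,0],[-11.5,0,9.5,0,0.054,0,0],[-11,0,10,0,0.054,0,0],[-10.5,0,10.5,0,0.054,0,0],[-10,0,10.5,0,0.054,0,0],[-10,0,11,0,0.054,0,0],[-9.5,0,11.5,0,0.054,0,0]]}}

```text
time: 6.75
tool_pos: [616.4, -183.0, 278.0]
ee_rot: [3.119, 0.623, 1.878]
force: [-0.3, 1.9, -2.7]
gripper_width: 14.4
```

```bash
python3 - <<'E'
from h import *
st=stat()
p=st['tool_pos'];c,s=np.cos(YAW),np.sin(YAW);y=-s*(p[0]-C[0])+c*(p[1]-C[1])
a=np.arctan2(p[2]-115.5,y+213);th=a-np.arctan2(41.2,159);print('th',th,'r',np.hypot(p[2]-115.5,y+213))
plan([(arc(t),tilt(.92+.9*(t-th))) for t in np.arange(th+.09,2.3,.09)],0)
snap('side','d.png')
E
```

```text
t 6.75 pos [ 616.4 -183.   278. ] cab [ -16.7 -253.8  278. ] F [-0.3  1.9 -2.7] w 14.4 q [-0.61  0.86  1.16  0.55  1.91 -0.98]
toolaxes in cab: [[-0.01, 0.81, -0.58], [1.0, 0.02, 0.02], [0.03, -0.58, -0.81]]
th 1.5630736101138825 r 167.53282998182385
[-6.5,-1.8,13.8,0.027,0.053,0.007,0],

[-8.6,0,12,0,0.081,0,0],

[-8.5,0,12.1,0,0.081,-0,0],

[-8.4,0,12.2,-0,0.081,0,0],

[-8.3,0,12.3,0,0.081,0,0],

[-8.2,0,12.3,0,0.081,-0,0],

[-8,-0,12.4,-0,0.081,0,0],

[-7.9,-0,12.5,-0,0.081,-0,0],
```

View pics/d.png

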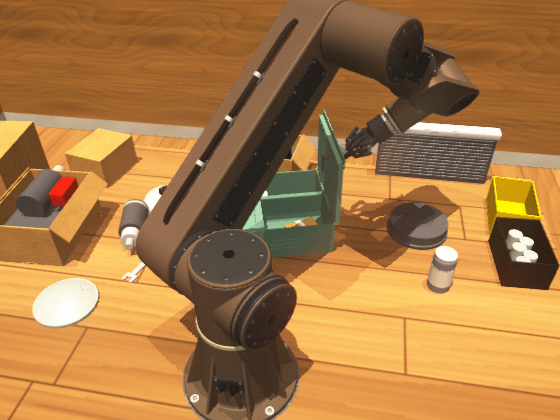

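The side view shows the right door upright at about (330,165) with the gripper still on its bar. I'll keep guiding it over.

Request:
{"name": "arm_command", "arguments": {"steps": [[-7,-1,13.5,0.02,0.055,0,0],[-8.5,0,12,0,0.08,0,0],[-8.5,0,12,0,0.08,0,0],[-8.5,0,12,0,0.08,0,0],[-8.5,0,12,0,0.08,0,0]]}}

```text
time: 7.3
tool_pos: [636.8, -248.7, 241.6]
ee_rot: [3.125, 0.237, 1.881]
force: [3.5, 5.6, -6.7]
gripper_width: 14.5
```

```bash
python3 - <<'E'
from h import *
st=stat()
p=st['tool_pos'];c,s=np.cos(YAW),np.sin(YAW);y=-s*(p[0]-C[0])+c*(p[1]-C[1])
a=np.arctan2(p[2]-115.5,y+213);th=a-np.arctan2(41.2,159);print('th',th,'r',np.hypot(p[2]-115.5,y+213))
f=np.arctan2(*(Ro.from_euler('xyz',st['ee_rot']).as_matrix()[2,[2,0]]*-1))
print('tilt',f)
plan([(arc(t,-17,161,41.7),tilt(f+.8*(t-th))) for t in np.arange(th+.09,2.36,.09)],0)
E
```

```text
t 7.3 pos [ 636.8 -248.7  241.6] cab [ -16.6 -322.6  241.6] F [ 3.5  5.6 -6.7] w 14.5 q [-0.69  1.18  0.84  0.75  2.26 -0.9 ]
toolaxes in cab: [[-0.01, 0.97, -0.23], [1.0, 0.01, 0.02], [0.02, -0.23, -0.97]]
th 2.032820702391623 r 167.13420448212426
tilt 1.334124353329719
[-7.4,-0.7,13,0.018,0.072,0.01,0],

[-7.9,-0,12.7,0,0.072,-0,0],

[-7.7,-0,12.9,0,0.072,0,0],
```

Request:
{"name": "arm_command", "arguments": {"steps": [[-7.5,0,13,0.01,0.072,0,0],[-8,0,12.5,0,0.072,0,0],[-7.5,0,13,0,0.07,0,0],[-2,0,3,0,0,0,0],[0,0,0,0,0,0,0]]}}

```text
time: 7.8
tool_pos: [646.7, -281.2, 198.1]
ee_rot: [3.122, 0.008, 1.878]
force: [11.5, -13.4, 10.1]
gripper_width: 14.3
```

```bash
python3 - <<'E'
from h import *
st=stat()
p=st['tool_pos'];c,s=np.cos(YAW),np.sin(YAW);y=-s*(p[0]-C[0])+c*(p[1]-C[1])
a=np.arctan2(p[2]-115.5,y+213);th=a-np.arctan2(41.2,159);print('th',th,'r',np.hypot(p[2]-115.5,y+213))
E
```

```text
t 7.8 pos [ 646.7 -281.2  198.1] cab [ -16.7 -356.5  198.1] F [ 11.5 -13.4  10.1] w 14.3 q [-0.72  1.39  0.62  0.94  2.45 -0.77]
toolaxes in cab: [[-0.01, 1.0, -0.01], [1.0, 0.01, 0.02], [0.02, -0.01, -1.0]]
th 2.3661096640006782 r 165.59747681773024
```

Request:
{"name": "arm_command", "arguments": {"steps": [[0,0,0,0,0,0,0.5],[0,0,0,0,0,0,1],[0,0,0,0,0,0,1],[0,0,0,0,0,0,1],[0,0,0,0,0,0,1],[0,0,0,0,0,0,1],[-20,0,0,0,0,0,1],[-25,0,0,0,0,0,1],[-25,0,0,0,0,0,1],[-20,0,0,0,0,0,1]]}}

```text
time: 8.8
tool_pos: [655.3, -348.8, 200.5]
ee_rot: [3.124, -0.001, 1.869]
force: [-0.0, -0.0, -1.4]
gripper_width: 85.2
```

```bash
python3 - <<'E'
from h import *
st=stat()
snap('top','e.png')
plan([(cab(-17,-450,360),None),(cab(-40,-300,430),tilt(.3)),(cab(-60,-110,330),tilt(0))],0)
E
```

```text
t 8.8 pos [ 655.3 -348.8  200.5] cab [ -28.5 -423.7  200.5] F [-0.  -0.  -1.4] w 85.2 q [-0.77  1.55  0.24  1.2   2.59 -0.45]
toolaxes in cab: [[0.0, 1.0, 0.0], [1.0, -0.0, 0.02], [0.02, 0.0, -1.0]]
[-5.1,3.2,-31.5,0,0,0,0],
[-5.1,3.2,-31.5,0,0,0,0],
[-5.1,3.2,-31.5,0,0,0,0],
[-5.1,3.2,-31.5,0,0,0,0],
[-5.1,3.2,-31.5,0,0,0,0],

[15,-2.2,-7.1,0.002,-0.127,-0.002,0],
[13.9,-2.2,-9,0.002,-0.127,-0.002,0],
[12.7,-2.2,-10.6,0.002,-0.127,-0.002,0],
[11.3,-2.2,-12.2,0.002,-0.127,-0.002,0],
[9.6,-2.2,-13.5,0.002,-0.127,-0.002,0],
[7.9,-2.2,-14.6,0.002,-0.127,-0.002,0],
[6,-2.2,-15.5,0.002,-0.127,-0.002,0],
[4,-2.2,-16.1,0.002,-0.127,-0.002,0],
[1.9,-2.2,-16.4,0.002,-0.127,-0.002,0],
[-0.2,-2.3,-16.6,0.002,-0.127,-0.002,0],

[25.3,-3.3,-25.3,-0,-0.05,0,0],
[24,-3.3,-26.6,-0,-0.05,0,0],
[22.6,-3.3,-27.7,-0,-0.05,0,0],
[21.2,-3.3,-28.8,-0,-0.05,0,0],
[19.7,-3.3,-29.8,-0,-0.05,0,0],
[18.2,-3.3,-30.8,-0,-0.05,0,0],
```

View pics/e.png

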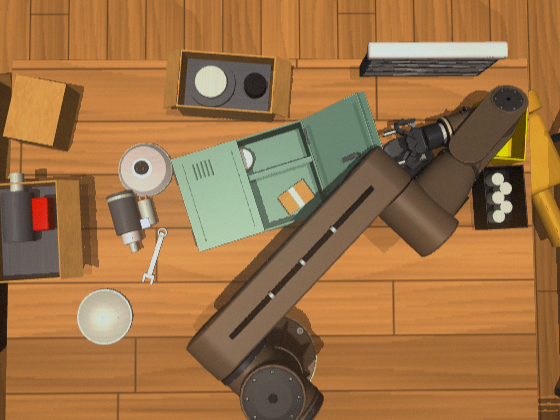

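The top view shows the right door folded back past upright at about (345,135). The carton is at (297,197), and the left door is still shut with its edge bare. Now up and over with closed fingers.

Request:
{"name": "arm_command", "arguments": {"steps": [[0,0,-30,0,0,0,0.5],[0,0,-35,0,0,0,0],[0,0,-40,0,0,0,0],[-3,0,-40,0,0,0,0],[-3,0,-40,0,0,0,0],[15,-3,-7,0,-0.12,0,0],[14,-3,-9,0,-0.12,0,0],[13,-3,-11,0,-0.12,0,0],[11,-3,-12,0,-0.12,0,0]]}}

```text
time: 9.75
tool_pos: [625.5, -306.1, 425.6]
ee_rot: [3.096, 0.496, 1.841]
force: [2.0, 0.6, 0.7]
gripper_width: 0.1
```

```bash
python3 - <<'E'
from h import *
st=stat()
plan([(cab(-50,-250,410),tilt(.7)),(cab(-60,-100,300),tilt(.8)),(cab(-60,-35,175),tilt(.9))],0)
E
```

```text
t 9.75 pos [ 625.5 -306.1  425.6] cab [ -44.3 -374.1  425.6] F [2.  0.6 0.7] w 0.1 q [-0.74  0.96  0.68  0.73  2.36 -0.76]
toolaxes in cab: [[0.03, 0.88, -0.48], [1.0, -0.01, 0.04], [0.03, -0.48, -0.88]]
[29.1,-1.8,-11.4,0.006,-0.094,-0.008,0],
[27.9,-1.7,-14.1,0.006,-0.094,-0.008,0],
[26.5,-1.6,-16.6,0.006,-0.094,-0.008,0],
[24.8,-1.5,-19,0.006,-0.094,-0.008,0],

[36.2,-2,-8.8,-0,0.02,0,0],
[36.3,-2,-8,-0,0.02,0,0],
[36.5,-2,-7.3,-0,0.02,0,0],
[36.6,-2,-6.6,-0,0.02,0,0],
[36.7,-2,-5.9,-0,0.02,0,0],

[33.4,-0,11.1,0,0.025,0,0],
[33.1,-0,11.9,0,0.025,0,0],
[32.8,-0,12.8,0,0.025,0,0],
[32.5,-0,13.6,0,0.025,0,0],
```

Request:
{"name": "arm_command", "arguments": {"steps": [[29,-2,-11,0.006,-0.094,-0.008,0],[28,-2,-14,0.006,-0.094,-0.008,0],[26.5,-1.5,-16.5,0.006,-0.094,-0.008,0],[25,-1.5,-19,0.006,-0.094,-0.008,0],[36,-2,-9,0,0.02,0,0],[36,-2,-8,0,0.02,0,0],[36.5,-2,-7,0,0.02,0,0],[36.5,-2,-6.5,0,0.02,0,0],[30,-2,-6,0,0.02,0,0]]}}

```text
time: 10.65
tool_pos: [530.0, -61.6, 310.7]
ee_rot: [3.069, 0.864, 1.851]
force: [0.3, 0.1, 0.4]
gripper_width: -0.1
```

```bash
python3 - <<'E'
from h import *
st=stat()
plan([(cab(-60,-35,175),tilt(.9)),(cab(-60,-30,97),tilt(.9))],0,mm=25)
E
```

```text
t 10.65 pos [530.  -61.6 310.7] cab [ -63.3 -112.3  310.7] F [0.3 0.1 0.4] w -0.1 q [-0.49  0.51  1.6   0.48  1.57 -0.98]
toolaxes in cab: [[0.01, 0.65, -0.76], [1.0, 0.03, 0.05], [0.06, -0.76, -0.65]]
[21.9,-0.1,4.2,0.008,0.028,-0.001,0],
[21.8,0,4.8,0.008,0.028,-0.001,0],
[21.6,0.1,5.4,0.008,0.028,-0.001,0],
[21.5,0.1,6,0.008,0.028,-0.001,0],
[21.3,0.2,6.6,0.008,0.028,-0.001,0],
[21.1,0.3,7.2,0.008,0.028,-0.001,0],
[20.9,0.4,7.7,0.008,0.028,-0.001,0],

[13.1,-0,14.5,0,0,0,0],
[13.1,-0,14.5,0,0,0,0],
[13.1,-0,14.5,0,0,0,0],
[13.1,-0,14.5,0,0,0,0],
```

Down to just above the rim, then a check with the wrist camera.

Request:
{"name": "arm_command", "arguments": {"steps": [[22,0,4,0.008,0.028,0,0],[22,0,5,0.008,0.028,0,0],[21.5,0,5.5,0.008,0.028,0,0],[21.5,0,6,0.008,0.028,0,0],[21,0,6.5,0.008,0.028,0,0],[16,0,7,0.008,0.028,0,0],[0,0,0,0,0,0,0]]}}

```text
time: 11.35
tool_pos: [514.3, 0.6, 192.0]
ee_rot: [3.111, 0.702, 1.864]
force: [-0.3, 0.5, 0.5]
gripper_width: 0.2
```

```bash
python3 - <<'E'
from h import *
st=stat()
snap('wrist','f.png')
print('edge pred',[toimg('wrist',cab(x,1,129.5),st).round() for x in(-145,-60,0)])
plan([(cab(-60,-30,97),tilt(.9))],0,mm=20)
E
```

```text
t 11.35 pos [514.3   0.6 192. ] cab [-59.9 -48.2 192. ] F [-0.3  0.5  0.5] w 0.2 q [-0.46  0.69  1.74  0.6   1.42 -1.1 ]
toolaxes in cab: [[0.01, 0.76, -0.65], [1.0, 0.01, 0.02], [0.03, -0.65, -0.76]]
edge pred [array([163., 248.]), array([282., 251.]), array([364., 253.])]
[15.3,-0.5,12.2,0.005,0.006,-0.001,0],
[15.2,-0.4,12.3,0.005,0.006,-0.001,0],
[15.1,-0.3,12.4,0.005,0.006,-0.001,0],
[15,-0.3,12.5,0.005,0.006,-0.001,0],
[15,-0.2,12.6,0.005,0.006,-0.001,0],
```

View pics/f.png

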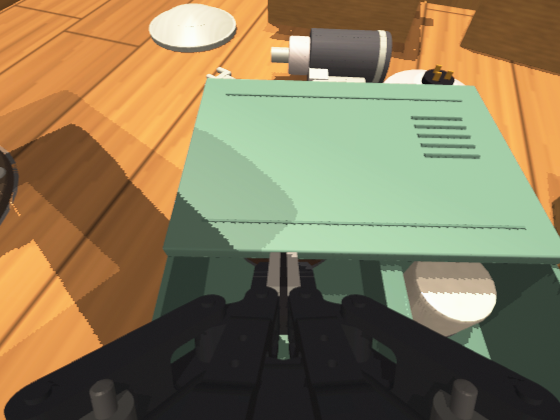

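Wrist view: the bare edge is at row 250–258, matching the predicted 251. The fingertips at (285,258) are clear of the door, with only open cabinet below. Down, then under the edge.

Request:
{"name": "arm_command", "arguments": {"steps": [[15,0,12,0.005,0.006,0,0],[15,0,12,0,0.006,0,0],[15,0,12,0,0.006,0,0],[15,0,12,0,0.006,0,0],[15,0,12,0,0.006,0,0],[0,0,0,0,0,0,0]]}}

```text
time: 12.0
tool_pos: [513.7, 18.1, 95.1]
ee_rot: [3.107, 0.678, 1.859]
force: [0.1, 0.2, 0.3]
gripper_width: -0.0
```

```bash
cat >> h.py <<'E'
def lpose(th,phi,e=8,h=12,x=-60): # TCP so that door corner is e behind TCP and h off axis
    xt=np.array([np.sin(phi),-np.cos(phi)]);zt=np.array([-np.cos(phi),-np.sin(phi)])
    k=np.array([213-212*np.cos(th),116+212*np.sin(th)])+e*xt+h*zt
    return cab(x,k[0],k[1]),tilt(phi)
E
python3 - <<'E'
from h import *
st=stat()
plan([lpose(0,.9,8,32),lpose(0,.9)],0,mm=20)
E
```

```text
t 12.0 pos [513.7  18.1  95.1] cab [-55.4 -31.3  95.1] F [0.1 0.2 0.3] w -0.0 q [-0.44  0.84  1.77  0.65  1.29 -1.2 ]
toolaxes in cab: [[0.01, 0.78, -0.63], [1.0, 0.01, 0.03], [0.03, -0.63, -0.78]]
[10.1,-2.3,-2.4,0.014,0.003,-0.004,0],
[10.1,-2.3,-2.3,0.014,0.003,-0.004,0],

[-0,0,-20,0,0,0,0],
```

Request:
{"name": "arm_command", "arguments": {"steps": [[11,-2,-2,0.014,0,0,0],[11,-2,-2,0.014,0,0,0],[0,0,-8,0,0,0,0],[0,0,-7,0,0,0,0]]}}

```text
time: 12.4
tool_pos: [500.8, 46.4, 96.7]
ee_rot: [3.137, 0.678, 1.858]
force: [0.2, -0.8, 0.2]
gripper_width: 0.1
```

```bash
python3 - <<'E'
from h import *
st=stat()
plan([lpose(t,.9-.3*t,12) for t in np.arange(0,.9,.08)],0)
E
```

```text
t 12.4 pos [500.8  46.4  96.7] cab [-59.3  -0.5  96.7] F [ 0.2 -0.8  0.2] w 0.1 q [-0.41  0.82  1.83  0.68  1.25 -1.18]
toolaxes in cab: [[0.01, 0.78, -0.63], [1.0, -0.01, 0.0], [-0.0, -0.63, -0.78]]
[1.1,-0.7,-4.1,-0.003,0.007,-0.01,0],

[-10.3,-0,-13.4,0,-0.024,-0,0],

[-9.5,0,-13.9,0,-0.024,-0,0],

[-8.7,0,-14.4,0,-0.024,0,0],

[-7.9,-0,-14.9,-0,-0.024,-0,0],

[-7,-0,-15.3,0,-0.024,0,0],

[-6.1,0,-15.6,0,-0.024,0,0],

[-5.2,0,-15.9,-0,-0.024,-0,0],

[-4.3,0,-16.2,-0,-0.024,0,0],

[-3.4,0,-16.4,0,-0.024,0,0],

[-2.4,0,-16.5,-0,-0.024,0,0],

[-1.5,-0,-16.6,0,-0.024,-0,0],
```

Request:
{"name": "arm_command", "arguments": {"steps": [[1,0,-4,0,0,0,0],[-10,0,-13.5,0,-0.024,0,0],[-9.5,0,-14,0,-0.024,0,0],[-8.5,0,-14.5,0,-0.024,0,0],[-8,0,-15,0,-0.024,0,0]]}}

```text
time: 12.9
tool_pos: [497.0, 59.2, 169.1]
ee_rot: [3.133, 0.781, 1.856]
force: [0.3, -0.5, -1.5]
gripper_width: 0.4
```

```bash
cat >> h.py <<'E'
def lth(st,e,h): # door angle assuming corner at offset
    R=Ro.from_euler('xyz',st['ee_rot']).as_matrix(); k=st['tool_pos']-e*R[:,0]-h*R[:,2]
    c,s=np.cos(YAW),np.sin(YAW); y=-s*(k[0]-C[0])+c*(k[1]-C[1])
    return np.arctan2(k[2]-116,213-y),np.hypot(k[2]-116,213-y)
E
python3 - <<'E'
from h import *
st=stat(); th,r=lth(st,12,12); print(th,r)
snap('wrist','g.png')
plan([lpose(t,max(.05,.9-.3*th-.6*(t-th)),12) for t in np.arange(th+.08,1.3,.08)],0)
E
```

```text
t 12.9 pos [497.   59.2 169.1] cab [-59.1  12.8 169.1] F [ 0.3 -0.5 -1.5] w 0.4 q [-0.36  0.64  1.86  0.64  1.25 -1.06]
toolaxes in cab: [[0.01, 0.71, -0.7], [1.0, -0.01, 0.01], [-0.0, -0.7, -0.71]]
0.3365009871749807 212.14151910508292
[-5.6,-1.5,-12.8,-0.001,-0.037,-0.012,0],

[-6.6,0,-15.3,0,-0.048,-0,0],

[-6.1,-0,-15.5,-0,-0.048,-0,0],

[-5.6,0,-15.6,0,-0.048,-0,0],

[-5.1,0,-15.8,-0,-0.048,0,0],

[-4.5,0,-15.9,0,-0.048,0,0],

[-4,-0,-16,-0,-0.048,-0,0],

[-3.5,-0,-16.1,0,-0.048,0,0],

[-2.9,0,-16.2,0,-0.048,-0,0],

[-2.4,0,-16.3,0,-0.048,0,0],

[-1.9,-0,-16.3,-0,-0.048,0,0],

[-1.3,0,-16.4,-0,-0.048,-0,0],
```

View pics/g.png

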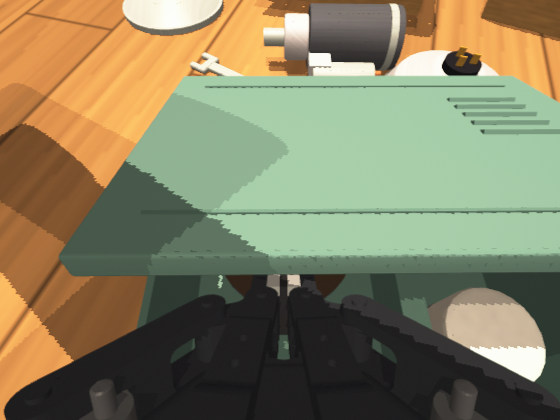

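The door is up on the fingers, with its edge at row 265 and the clutch disc visible beneath it. I'll continue the arc.

Request:
{"name": "arm_command", "arguments": {"steps": [[-5.5,-1,-13,0,-0.037,0,0],[-6.5,0,-15.5,0,-0.048,0,0],[-6,0,-15.5,0,-0.048,0,0],[-5.5,0,-15.5,0,-0.048,0,0],[-5,0,-16,0,-0.048,0,0],[-4.5,0,-16,0,-0.048,0,0]]}}

```text
time: 13.55
tool_pos: [481.9, 107.7, 258.0]
ee_rot: [3.113, 1.072, 1.833]
force: [0.0, -0.2, -1.1]
gripper_width: -0.2
```

```bash
python3 - <<'E'
from h import *
st=stat(); th,r=lth(st,12,12); print(th,r)
R=Ro.from_euler('xyz',st['ee_rot']).as_matrix(); ph=np.arctan2(-R[2,2],-R[2,0]); print(ph, np.pi/2-th)
plan([lpose(t,max(.0,ph-.55*(t-th)),12) for t in np.arange(th+.08,1.75,.08)],0)
E
```

```text
t 13.55 pos [481.9 107.7 258. ] cab [-59.2  63.6 258. ] F [ 0.  -0.2 -1.1] w -0.2 q [-0.16  0.35  1.91  0.5   1.15 -0.72]
toolaxes in cab: [[0.02, 0.48, -0.88], [1.0, -0.01, 0.01], [-0.0, -0.88, -0.48]]
0.8305981195560093 214.32391310662456
0.49815112861900734 0.7401982072388873
[-1.7,-0.8,-16.6,-0.004,-0.044,-0.018,0],

[-3.3,0,-16.2,0,-0.044,0,0],

[-2.7,-0,-16.3,0,-0.044,0,0],

[-2.1,0,-16.4,-0,-0.044,0,0],

[-1.5,-0,-16.4,-0,-0.044,-0,0],

[-0.9,0,-16.4,0,-0.044,0,0],

[-0.3,0,-16.4,-0,-0.044,0,0],

[0.3,-0,-16.4,0,-0.044,-0,0],

[0.9,0,-16.4,0,-0.044,0,0],

[1.5,-0,-16.3,0,-0.044,0,0],

[2.1,0,-16.2,-0,-0.044,-0,0],
```

Request:
{"name": "arm_command", "arguments": {"steps": [[0,0,-16.5,0,-0.044,-0.01,0],[-2,0,-16,0,-0.044,0,0],[-2,0,-16.5,0,-0.044,0,0],[-1.5,0,-16.5,0,-0.044,0,0],[-1,0,-16.5,0,-0.044,0,0],[0,0,-16.5,0,-0.044,0,0],[0,0,-16.5,0,-0.044,0,0]]}}

```text
time: 14.25
tool_pos: [450.5, 210.6, 311.3]
ee_rot: [3.051, 1.395, 1.773]
force: [0.7, -0.4, -0.3]
gripper_width: -0.3
```

```bash
python3 - <<'E'
from h import *
st=stat(); th,r=lth(st,12,12); print(th,r)
R=Ro.from_euler('xyz',st['ee_rot']).as_matrix(); ph=np.arctan2(-R[2,2],-R[2,0]); print(ph, np.pi/2-th)
snap('side','i.png')
plan([(cab(-60,250+60*i,285-12*i),tilt(0)) for i in range(2)],0,mm=18)
E
```

```text
t 14.25 pos [450.5 210.6 311.3] cab [-58.9 171.3 311.3] F [ 0.7 -0.4 -0.3] w -0.3 q [ 0.25  0.19  1.89  0.2   1.07 -0.14]
toolaxes in cab: [[0.02, 0.17, -0.98], [1.0, -0.01, 0.02], [-0.01, -0.98, -0.17]]
1.41888745541372 211.6049067440913
0.1755463473698994 0.15190887138117648
[8,-0.5,-14.1,-0.001,-0.035,-0.004,0],
[7.5,-0.4,-14.4,-0.001,-0.035,-0.004,0],
[7,-0.4,-14.7,-0.001,-0.035,-0.004,0],
[6.5,-0.3,-14.9,-0.001,-0.035,-0.004,0],
[6,-0.3,-15.1,-0.001,-0.035,-0.004,0],

[3,0,-15,0,0,0,0],
[3,0,-15,0,0,0,0],
[3,0,-15,0,0,0,0],
[3,0,-15,0,0,0,0],
```

View pics/i.png

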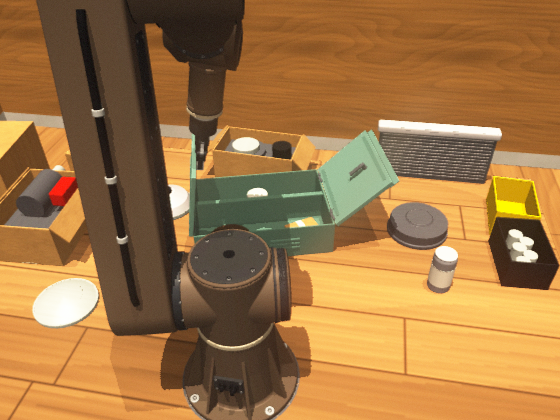

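The side view shows the left door near upright at about (195,180), with the fingers behind it. The right door rests folded back. I'll push the left one over.

Request:
{"name": "arm_command", "arguments": {"steps": [[8,0,-14,0,-0.035,0,0],[7.5,0,-14.5,0,-0.035,0,0],[7,0,-14.5,0,-0.035,0,0],[6.5,0,-15,0,-0.035,0,0],[6,0,-15,0,-0.035,0,0],[3,0,-15,0,0,0,0],[3,0,-15,0,0,0,0],[3,0,-15,0,0,0,0],[3,0,-15,0,0,0,0]]}}

```text
time: 15.2
tool_pos: [408.4, 348.6, 274.9]
ee_rot: [1.316, 1.547, 0.041]
force: [-0.3, -0.9, -0.1]
gripper_width: 0.2
```

```bash
python3 - <<'E'
from h import *
st=stat()
E
```

```text
t 15.2 pos [408.4 348.6 274.9] cab [-58.3 315.5 274.9] F [-0.3 -0.9 -0.1] w 0.2 q [ 0.66  0.28  1.84 -0.02  1.    0.37]
toolaxes in cab: [[0.02, -0.01, -1.0], [1.0, -0.0, 0.02], [-0.0, -1.0, 0.01]]
```

Request:
{"name": "arm_command", "arguments": {"steps": [[0,0,-12,0,0,0,0],[0,0,-10,0,0,0,0],[0,0,0,0,0,0,0],[-20,0,20,0,0,0,0],[-40,0,30,0,0,0,0],[-40,0,30,0,0,0,0.5],[-40,0,30,0,0,0,0.5],[-20,0,40,0,0,0,0.5],[0,0,40,0,0,0,0.5],[0,0,40,0,0,0,0.5],[0,0,0,0,0,0,0.5]]}}

```text
time: 16.3
tool_pos: [466.3, 143.2, 442.9]
ee_rot: [1.181, 1.545, -0.09]
force: [-0.1, 0.6, 0.2]
gripper_width: 42.6
```

```bash
python3 - <<'E'
from h import *
st=stat(); print(st['joint_velocities'].round(2))
a=snap('top','j.png'); b=snap('side','k.png')
cv2.imwrite('pics/jk.png',cv2.cvtColor(np.vstack([cv2.resize(a,(400,300)),cv2.resize(b,(400,300))]),cv2.COLOR_RGB2BGR))
E
```

```text
t 16.3 pos [466.3 143.2 442.9] cab [-63.7 102.2 442.9] F [-0.1  0.6  0.2] w 42.6 q [ 0.24  0.08  1.68 -0.01  1.36 -0.06]
toolaxes in cab: [[0.02, -0.01, -1.0], [1.0, -0.0, 0.02], [-0.0, -1.0, 0.01]]
[ 0.03 -0.01  0.    0.03  0.    0.05]
```

View pics/jk.png

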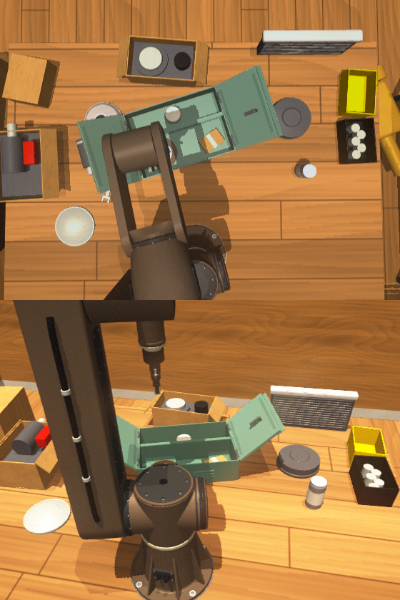

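Both doors lean well back on either side: the left at (100,160) in the top half of the image, the right at (248,105). The parts are in place and the arm is clear.

```bash
python3 -c "
from station import manip
print(manip.hand_in())"
```

```text
the job is handed in; nothing more can be done
None
```

The job is done and handed in at about 16.4 s: both doors are open well past upright.

- **Right door:** I gripped the T-handle and turned it a quarter turn clockwise. I then guided the door over by the bar to about 2.37 rad, essentially its stop, and let go.
- **Left door:** I hooked the closed fingers under the bare edge at cabinet x −60 mm, lifted it through upright and pushed it past the balance point. It was at least 2.1 rad when I let go.
- **Last checks:** The top and side pictures show both doors leaning well back. The parts I could see were where they had been, but the arm hid some on the left. The gripper was empty, half open and well clear above the cabinet. The wrist force read under 1 N.
- **Not measured:** I judged the left door's final angle from the pictures and did not work it out in numbers. No check failed or disagreed beyond the 2–3 mm difference between cameras, which I corrected early on.

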